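# Lock the bean tin away with the three-eye locking bar

### The arm

A 7-joint arm with a two-finger parallel gripper is mounted at the origin on a cart in front of the work surface, level with it; the furniture and walls round the work are solid. World frame = base frame: x ahead of the robot, y to its left, z up, the work surface at z = 0. Lengths are in m, angles in rad, forces in N, time in s.
With the tool pointing down it reaches from about 0.425 to 1.025 m from the base axis. Payload 9.4 kg.
Tool frame: the origin (TCP) lies at the very end of the fingers, on their centre line; the grasp point (between the pads) lies 19 mm behind it; z points along the fingers, y is the line along which they close (so a half turn about z gives the same grasp; the last joint's range is limited). The gripper opens to 85 mm and grips with 20 to 120 N. Pads are 22 mm wide; open, the fingers measure 114 mm over their backs; the gripper's body (76 mm by 85 mm) begins 54 mm behind the grasp point. The pads swing forward as they close: fully open they stand 13 mm farther back than shut.
Start: joints at [1.202, 0.599, -0.003, 1.599, 0.002, 0.943, -0.08], TCP at [0.209, -0.694, 0.231] pointing down, gripper open.
Joint ranges: [-2.57, 2.57], [-0.35, 1.97], [-1.29, 1.29], [0.11, 2.56], [-1.05, 4.19], [0.11, 1.86], [-2.63, 2.63]. Speed limits (rad/s): [2.22, 2.22, 3.01, 3.01, 3.14, 3.14, 3.14].

### API

Orientations are given as a unit quaternion [w, x, y, z].
In Python, from rig import bot gives the robot as it stands.
- The arm moves only by the tool arm_command, never from a script. Its argument "rows" is a list of rows, each an object of numbers: "rx", "ry", "rz": the turn, a rotation vector about the world's x, y, z scaled (see below); "tx", "ty", "tz": the shift along the world's x, y, z scaled (see below); "claw": the finger opening in mm, from 0 to 85.4. A call has 1 to 5 rows; each row shifts and turns the commanded pose from where the row before left it; what a row does not reach is not made up. The controller multiplies each number of a shift by 2.5 cm and each number of a turn by 0.08 rad. A row lasts 1/10 s, in which the tool goes at most 50 mm and 8.59 degrees, less where a joint would pass 70% of its speed; a pose out of reach is approached as far as the arm can. A call with a number of a shift or a turn outside -1 to 1 is refused whole. A call with a gripper value outside its range is refused whole. The fingers move at their own pace and stop on an object; "grip_force" is the grip in N (left out, the last holds). Time passes only in rows, so rows that do not move let the fingers close. It gives the time, the measured TCP pose, the force, the opening and the grip force at its end, in the units of the state.
- bot.state(): the state, without advancing time (a new reading comes with each control period).
- bot.read_camera(name): name is "side" or "top" or "wrist"; returns a dict with "img" (384x512x3 uint8, red, green, blue), "z_map" (384x512 float32, m along the optical axis (not along the pixel's ray), 0 where there is no reading), "fx", "fy", "cx", "cy" (pixels), "R" (3x3) and "t" (3): a world point X has camera coordinates R X + t; the wrist camera has in their place "T_tool_cam" (4x4, takes a point from camera to tool coordinates, whose origin is the TCP and whose axes are the flange's). Camera axes: x right, y down, z forward; pixel columns grow to the right and rows downward; lengths in m; the calibration is good to about 2 mm. The wrist camera is an equidistant fisheye: a pixel r from the principal point sees the ray r / f radians off the axis. A picture is of the moment at which its call begins: read the wrist's pose just before it.
- bot.finish_job(): hands the job in; it is judged then, once.
The state is a dict: "time": time; "qpos": joint angles; "qd": joint speeds; "joint_torque": joint torques, N m; "tcp_pos": TCP position; "tcp_rot": TCP orientation; "wrist_force": force on the tool from outside, world axes, zero at the start; "moment": the same for the moment, N m; "width": finger opening in m; "grasp_force": force on a finger pad.
Only numpy, scipy, OpenCV 4.12 (cv2) and the standard library are available. Lean on these libraries where they do the work, as an engineer would, in place of code of your own. Each camera call takes 0.05 s, during which the arm holds its last target. There are 200 camera calls.

### The job

Stand the black bean tin from the counter upright on the floor of the open steel locker, then shut the wooden lid fully. Then slide the loose locking bar in from the right, through the right eye, the lid's eye and the left eye, until its tab is up against the right eye, and let go. Leave everything else on the counter where it stands.

Things in the scene. Friction and masses are not known exactly. Their poses are not given: they have to be found in the camera images.
- locker: Steel box fixed to the counter, open at the top, 148 (x) by 160 (y) by 80 mm high, walls and floor 6 mm. Origin: centre of its underside; x away from the robot, y to the left, z up (yaw within 0.15 rad of the robot's). Opening: 136 mm in x; in y from -74 to +63 mm, a hinge deck covers the rest. Two upright lugs with eyes stand on its right (-y) and left (+y) walls.
- lid (a joint): Angle of the wooden lid about its hinge on the locker's left side: 0 = shut flat on the box, about 1.5 to 1.7 = standing open (upper limit 1.7). A stiff (friction) hinge: the lid stays where it is left, and 1 to 3 N at its free edge moves it.
- lid_hinge (a point): Point in the middle of the hinge line, at (0, 63, 80) mm in the locker frame; the line runs along the locker's x.
- lid_edge (a point): Middle of the lid's free edge, on its outer face. The lid is 148 mm long in x, 8 mm thick, free edge 143 mm from the hinge. Shut: underside at z = 80, upper face at z = 88, free edge at y = -80 mm in the locker frame. Open, its outer face looks to the left.
- eye_lid (a point): Centre of the eye (16 mm hole) in the lug that stands 42 mm up from the lid's outer face; lug 8 mm thick, 36 mm wide. Shut, it stands at (-30, -30, 111) mm in the locker frame, in line with the other two eyes.
- eye_right (a point): Centre of the locker's right eye, at (-30, -84, 111) mm in the locker frame: a 16 mm through hole along the locker's y in an upright lug plate outside the wall, 8 mm thick (y -88 to -80), 36 mm wide in x, top at z = 130, that is 42 mm above the shut lid.
- eye_left (a point): Centre of the locker's left eye, at (-30, 84, 111) mm in the locker frame: the same hole and lug on the left wall (y 80 to 88 mm).
- bar: Steel locking bar, 150 g, lying on the counter: a flat upright tab 12 (x) by 50 (y) by 26 mm high (grip it across the 12 mm), and a round shaft, 10 mm in diameter, that runs 205 mm from its +y end, flush with its underside, last 13 mm tapered. Origin: underside, below the middle of the tab; +y to the tip; shaft axis at z = 5 mm. Centre of mass about 83 mm from the origin towards the tip.
- bar_tip (a point): End of the shaft, on its axis, at (0, 230, 5) mm in the bar frame.
- bar_shoulder (a point): Where the shaft leaves the tab, on the shaft axis, at (0, 25, 5) mm in the bar frame. The tab does not pass the eyes: it is the stop. Let go in the eyes, the bar may roll so that the tab hangs down, which does no harm.
- bean_tin: Small black lidded tin, closed and solid, 59 (x) by 87 (y) by 70 mm high, about 0.2 kg, standing on the counter to the left of the locker. Origin: centre of its underside, z up. Grip it across x.
- tamper: Bystander, leave alone: steel tamper with walnut handle, 58 mm across, 90 tall. Origin under its middle.
- leveller: Bystander, leave alone: low round steel leveller, 60 mm across, 33 tall. Origin under its middle.
- cup_lids: Bystander, leave alone: low round stack of black cup lids, 85 mm across, 39 tall. Origin under its middle.
- spoon: Bystander, leave alone: teaspoon, 130x27x11 mm. Origin under its middle.

How it is judged:
By the outcome, as a careful person would: the job done as asked, in the order asked, and still so for the second after the job is handed in, with the robot touching nothing.
It also fails if it takes over 72 s, if anything falls off the work surface, if the arm or the gripper's body presses on something with over 40 N, if the wrist force passes 120 N, or if a joint passes its speed limit or range.

## Working session

There is one attempt and no reset: what is moved stays moved. The work goes in short steps, Python scripts to look and compute and a tool call to move; the robot and the scene stay as the last step left them, time stands still between calls to the robot, and variables do not carry over. Pictures are saved under pics/ and viewed, at most 12 in all, crops included, and the job is handed in when it is done.

Besides the shell and the picture viewer there is one more tool, called as a command line: name --argument value ..., lists and objects as JSON in quotes. arm_command: Moves the arm, as the interface text tells. Its arguments: {"type":"object","properties":{"rows":{"type":"array","items":{"type":"object","properties":{"rx":{"type":"number","minimum":-1,"maximum":1},"ry":{"type":"number","minimum":-1,"maximum":1},"rz":{"type":"number","minimum":-1,"maximum":1},"tx":{"type":"number","minimum":-1,"maximum":1},"ty":{"type":"number","minimum":-1,"maximum":1},"tz":{"type":"number","minimum":-1,"maximum":1},"claw":{"type":"number"}}}},"grip_force":{"type":"number"}},"required":["rows"]}

```bash
ls; mkdir -p pics; python3 - <<'E'
from rig import bot
import cv2,numpy as np
s=bot.state();print(s)
for n in("top","side"):
    c=bot.read_camera(n);np.savez(f"{n}.npz",**c)
    cv2.imwrite(f"pics/{n}0.png",c["img"][:,:,::-1]);print(n,c["fx"],c["cx"],c["cy"],c["R"],c["t"])
E
```

```text
pics
{'time': 0.0, 'qpos': array([ 1.20232189,  0.60014922, -0.00254479,  1.60012654,  0.00178316,
        0.94286857, -0.07979253]), 'qd': array([ 0.00262255, -0.00143776, -0.00120618, -0.00104132, -0.00170938,
       -0.00314548,  0.00060776]), 'joint_torque': array([ 8.70503209e-05, -7.76457310e+01,  1.56456795e+00, -2.58015025e+01,
        1.22766593e-02,  8.84779904e-03, -9.23262405e-06]), 'tcp_pos': array([ 0.20840502, -0.69391875,  0.2304007 ]), 'tcp_rot': array([-7.54586028e-04,  9.89372854e-01,  1.45398608e-01, -1.75412177e-04]), 'wrist_force': array([0.71901365, 0.22592414, 0.0199107 ]), 'moment': array([-0.01911025,  0.01695613,  0.042291  ]), 'grasp_force': 0.0, 'width': 0.08562599876237562}
top 419.4244375239435 260.1806733205914 191.51067307939294 [[ 0.09228221 -0.99572161  0.00474073]
 [-0.97372402 -0.09123694 -0.20865608]
 [ 0.2081959   0.01463908 -0.97797759]] [-0.08052954  0.50468883  1.29368828]
side 481.3611583513473 256.32849735501117 200.967657951168 [[-0.93596687 -0.35190155  0.01145965]
 [-0.27517307  0.71080891 -0.64732563]
 [ 0.21964927 -0.60902873 -0.76212742]] [0.46017277 0.23991805 1.730463  ]
```

View pics/top0.png

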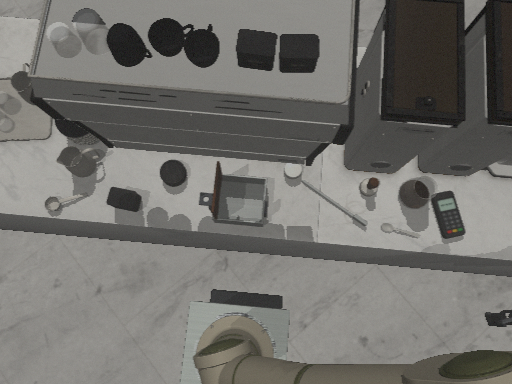

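View pics/side0.png

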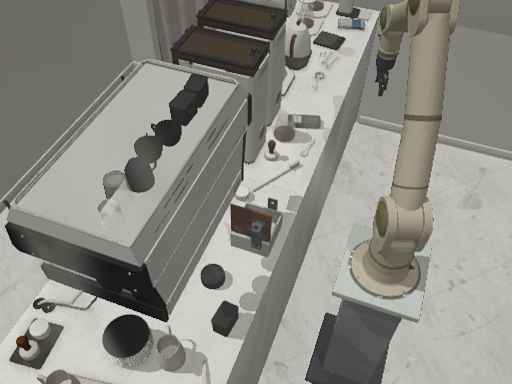

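The top view shows the tin at (125,199), locker at (240,198) with the lid open at (217,190), and the bar from its tip at (303,180) to its tab at (363,222). The leveller is at (293,171), tamper at (370,186), cup lids at (173,173) and spoon at (400,230).

```bash
cat > h.py <<'E'
import numpy as np,cv2
def cloud(c):
    z=c["z_map"].astype(float);v,u=np.indices(z.shape)
    P=np.stack([(u-c["cx"])/c["fx"]*z,(v-c["cy"])/c["fy"]*z,z],-1)
    W=(P-c["t"])@c["R"]; W[z==0]=np.nan
    return W
def ray(c,u,v,h):
    d=np.array([(u-c["cx"])/c["fx"],(v-c["cy"])/c["fy"],1])@c["R"];o=-c["t"]@c["R"]
    return o+d*(h-o[2])/d[2]
E
python3 - <<'E'
from h import *
c=np.load("top.npz");W=cloud(c)
cv2.imwrite("pics/crop.png",cv2.resize(c["img"][140:260,95:395,::-1],None,fx=2.66,fy=2.66,interpolation=cv2.INTER_CUBIC))
def st(n,u0,u1,v0,v1,z0,z1):
    w=W[v0:v1,u0:u1].reshape(-1,3);w=w[(w[:,2]>z0)&(w[:,2]<z1)]
    r=cv2.minAreaRect((w[:,:2]*1000).astype(np.float32))
    print(n,len(w),w.mean(0).round(4),"rect",np.round(r[0],1),np.round(r[1],1),round(r[2],1),"z",np.percentile(w[:,2],[5,50,95]).round(4))
st("tin",100,150,180,220,.062,.08)
st("locker rim",200,275,165,235,.074,.085)
st("locker floor",222,268,172,222,.0,.02)
st("lid",200,235,150,235,.10,.3)
st("bar",298,372,172,232,.004,.03)
st("tab",340,372,205,232,.018,.03)
st("counter",310,330,150,165,-.02,.02)
st("cups",155,190,155,190,.03,.05)
st("lev",282,305,160,183,.026,.04)
E
```

```text
tin 505 [0.4463 0.4006 0.0693] rect [446.7 401.5] [90. 59.] 84.2 z [0.0651 0.0692 0.0735]
locker rim 277 [0.4751 0.0057 0.079 ] rect [478.1  28.5] [148.9 159.7] 0.1 z [0.0748 0.079  0.0832]
locker floor 1661 [0.4902 0.0216 0.0056] rect [500.   18.5] [167.7 151.8] 5.4 z [0.001  0.0054 0.0105]
lid 543 [0.4824 0.0988 0.1763] rect [517.4 122.2] [ 98.7 217.1] 82.2 z [0.1055 0.1778 0.2245]
bar 599 [ 0.5177 -0.3035  0.0121] rect [ 510.2 -280.9] [198. 242.] 4.2 z [0.0041 0.0085 0.0272]
tab 61 [ 0.4537 -0.3648  0.0245] rect [ 454.2 -364.3] [47.8 13.4] 61.4 z [0.02   0.0246 0.0292]
counter 194 [ 0.6567 -0.233  -0.0009] rect [ 660.5 -226.4] [52.8 58.2] 3.7 z [-0.0052 -0.0009  0.0037]
cups 483 [0.5533 0.2609 0.0358] rect [553.  260.5] [81.2 80.8] 50.4 z [0.0313 0.0358 0.0407]
lev 215 [ 0.5973 -0.133   0.0328] rect [ 595.9 -132.1] [57.7 48.6] 85.7 z [0.0282 0.0326 0.0373]
```

View pics/crop.png

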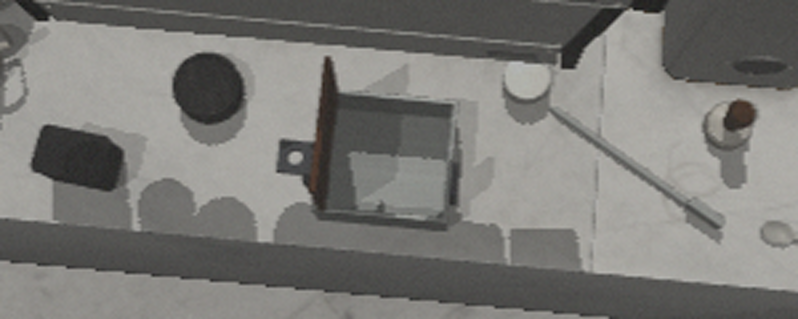

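The crop shows the locker's rim with its far and near walls at rows 95–225, the lid standing at column 327, and the bar running from its tip (553,107) to its tab (718,222), with the tip close to the leveller. I'll move towards the locker now and refine the poses with the wrist camera.

arm_command --rows '[{"tx":0.37,"ty":1,"tz":0.2,"rz":0.5,"claw":85},{"tx":0.37,"ty":1,"tz":0.2,"rz":0.5,"claw":85},{"tx":0.37,"ty":1,"tz":0.2,"rz":0.5,"claw":85},{"tx":0.37,"ty":1,"tz":0.2,"rz":0.5,"claw":85},{"tx":0.37,"ty":1,"tz":0.2,"rz":0.5,"claw":85}]'

```text
invalid input at $.rows[0]: expected keys rx, ry, rz, tx, ty, tz, claw
```

arm_command --rows '[{"rx":0,"ry":0,"rz":0.5,"tx":0.37,"ty":1,"tz":0.2,"claw":85},{"rx":0,"ry":0,"rz":0.5,"tx":0.37,"ty":1,"tz":0.2,"claw":85},{"rx":0,"ry":0,"rz":0.5,"tx":0.37,"ty":1,"tz":0.2,"claw":85},{"rx":0,"ry":0,"rz":0.5,"tx":0.37,"ty":1,"tz":0.2,"claw":85},{"rx":0,"ry":0,"rz":0.5,"tx":0.37,"ty":1,"tz":0.2,"claw":85}]'

```text
time: 0.6
tcp_pos: [0.255, -0.5681, 0.2561]
tcp_rot: [-0.0, 0.97, 0.244, -0.0]
wrist_force: [-0.3, -0.2, 0.3]
width: 0.085
grasp_force: 0.0
```

arm_command --rows '[{"rx":0,"ry":0,"rz":0.5,"tx":0.37,"ty":1,"tz":0.2,"claw":85},{"rx":0,"ry":0,"rz":0.5,"tx":0.37,"ty":1,"tz":0.2,"claw":85},{"rx":0,"ry":0,"rz":0.5,"tx":0.37,"ty":1,"tz":0.2,"claw":85},{"rx":0,"ry":0,"rz":0.5,"tx":0.37,"ty":1,"tz":0.2,"claw":85},{"rx":0,"ry":0,"rz":0.5,"tx":0.37,"ty":1,"tz":0.2,"claw":85}]'

```text
time: 1.1
tcp_pos: [0.3014, -0.4428, 0.2814]
tcp_rot: [-0.0, 0.94, 0.34, -0.0]
wrist_force: [0.2, -0.7, 0.3]
width: 0.0851
grasp_force: 0.0
```

arm_command --rows '[{"rx":0,"ry":0,"rz":0.5,"tx":0.37,"ty":1,"tz":0.2,"claw":85},{"rx":0,"ry":0,"rz":0.5,"tx":0.37,"ty":1,"tz":0.2,"claw":85},{"rx":0,"ry":0,"rz":0.5,"tx":0.37,"ty":1,"tz":0.2,"claw":85},{"rx":0,"ry":0,"rz":0.5,"tx":0.37,"ty":1,"tz":0.2,"claw":85},{"rx":0,"ry":0,"rz":0.5,"tx":0.37,"ty":1,"tz":0.2,"claw":85}]'

```text
time: 1.6
tcp_pos: [0.3478, -0.3173, 0.3067]
tcp_rot: [0.0, 0.902, 0.433, -0.0]
wrist_force: [-0.2, -0.0, 0.0]
width: 0.0849
grasp_force: 0.0
```

arm_command --rows '[{"rx":0,"ry":0,"rz":0.5,"tx":0.37,"ty":1,"tz":0.2,"claw":85},{"rx":0,"ry":0,"rz":0.5,"tx":0.37,"ty":1,"tz":0.2,"claw":85},{"rx":0,"ry":0,"rz":0.5,"tx":0.37,"ty":1,"tz":0.2,"claw":85},{"rx":0,"ry":0,"rz":0.5,"tx":0.37,"ty":1,"tz":0.2,"claw":85},{"rx":0,"ry":0,"rz":0.5,"tx":0.37,"ty":1,"tz":0.2,"claw":85}]'

```text
time: 2.1
tcp_pos: [0.3937, -0.1923, 0.3317]
tcp_rot: [0.0, 0.854, 0.521, -0.0]
wrist_force: [0.1, -0.3, 0.1]
width: 0.0849
grasp_force: 0.0
```

arm_command --rows '[{"rx":0,"ry":0,"rz":0.5,"tx":0.37,"ty":1,"tz":0.2,"claw":85},{"rx":0,"ry":0,"rz":0.5,"tx":0.37,"ty":1,"tz":0.2,"claw":85},{"rx":0,"ry":0,"rz":0.5,"tx":0.37,"ty":1,"tz":0.2,"claw":85},{"rx":0,"ry":0,"rz":0.5,"tx":0.37,"ty":1,"tz":0.2,"claw":85},{"rx":0,"ry":0,"rz":0.5,"tx":0.37,"ty":1,"tz":0.2,"claw":85}]'

```text
time: 2.6
tcp_pos: [0.4396, -0.0673, 0.3567]
tcp_rot: [0.0, 0.798, 0.603, -0.0]
wrist_force: [1.2, 0.0, 0.3]
width: 0.0849
grasp_force: 0.0
```

```bash
cat >> h.py <<'E'
from scipy.spatial.transform import Rotation as Ro
def wrist(bot,name):
    s=bot.state();c=bot.read_camera("wrist")
    np.savez(name,tcp=s["tcp_pos"],q=s["tcp_rot"],**c);cv2.imwrite(f"pics/{name}.png",c["img"][:,:,::-1]);return np.load(name+".npz")
def wpose(c):
    T=np.eye(4);T[:3,:3]=Ro.from_quat(np.roll(c["q"],-1)).as_matrix();T[:3,3]=c["tcp"];return T@c["T_tool_cam"]
def wdirs(c,u,v):
    x=np.asarray(u,float)-c["cx"];y=np.asarray(v,float)-c["cy"];th=np.hypot(x/c["fx"],y/c["fy"]);ph=np.arctan2(y/c["fy"],x/c["fx"])
    return np.stack([np.sin(th)*np.cos(ph),np.sin(th)*np.sin(ph),np.cos(th)],-1)
def wcloud(c):
    z=c["z_map"].astype(float);v,u=np.indices(z.shape);d=wdirs(c,u,v);T=wpose(c)
    with np.errstate(all='ignore'): P=d*(z/d[...,2])[...,None]
    W=P@T[:3,:3].T+T[:3,3];W[z==0]=np.nan;return W
def wray(c,u,v,h):
    T=wpose(c);d=wdirs(c,u,v)@T[:3,:3].T;return T[:3,3]+d*((h-T[2,3])/d[...,2])[...,None]
E
python3 - <<'E'
from h import *
from rig import bot
c=wrist(bot,"w1");print(c["tcp"],c["q"],c["fx"],c["T_tool_cam"].round(3));print(bot.state()["qpos"].round(2))
E
```

```text
[ 0.43964852 -0.06732898  0.35674328] [ 2.87332287e-04  7.97545788e-01  6.03258341e-01 -8.79107976e-05] 297.3186396354542 [[-0.    -0.953 -0.304  0.078]
 [ 1.     0.    -0.     0.002]
 [ 0.    -0.304  0.953 -0.143]
 [ 0.     0.     0.     1.   ]]
[ 0.47  0.14 -0.51  2.02  0.08  1.   -0.35]
```

View pics/w1.png

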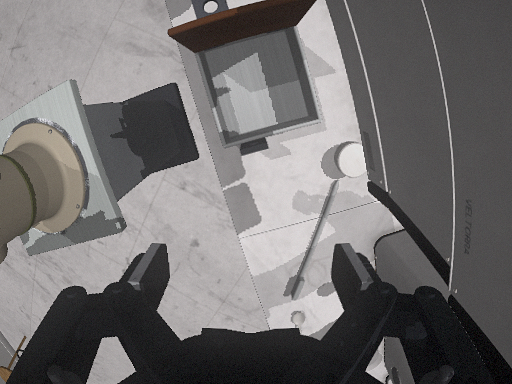

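The wrist view shows the locker rim with corners near (197,50), (223,145), (322,118) and (297,28), the open lid above it, and the bar from its tip (337,180) to its tab (294,293).

```bash
python3 - <<'E'
from h import *
c=np.load("w1.npz");W=wcloud(c)
t=np.load("top.npz");Wt=cloud(t)
def rng(W,box,zr):
    m=(W[...,0]>box[0])&(W[...,0]<box[1])&(W[...,1]>box[2])&(W[...,1]<box[3])&(W[...,2]>zr[0])&(W[...,2]<zr[1]);return m
for n,A,cc in(("wrist",W,c),("top",Wt,t)):
    m=rng(A,(.38,.58,-.075,.12),(.070,.089));p=A[m]
    v,u=np.nonzero(m)
    q=wray(c,u,v,.08) if n=="wrist" else np.array([ray(t,a,b,.08) for a,b in zip(u,v)])
    q=q[:,:2]*1000
    print(n,len(p),p[:,2].std())
    # outer line per side: iteratively bin
    def edge(ax,sign,lo,hi):
        b=1-ax;xs,ys=[],[]
        for k in np.arange(lo,hi,6):
            s=q[(q[:,b]>=k)&(q[:,b]<k+6)]
            if len(s)>1: xs.append(k+3);ys.append(sign*np.max(sign*s[:,ax]))
        xs,ys=np.array(xs),np.array(ys)
        for _ in range(3):
            f=np.polyfit(xs,ys,1);r=ys-np.polyval(f,xs);k=abs(r)<max(2,1.5*r.std());xs,ys=xs[k],ys[k]
        return f[0],np.polyval(f,480 if b==0 else 20),r.std(),len(xs)
    print(" right y@x480",edge(1,-1,415,545));print(" near x@y20",edge(0,-1,-40,90));print(" far x@y20",edge(0,1,-40,90))
# lid
m=rng(Wt,(.36,.6,.05,.16),(.11,.25));p=Wt[m]
f=np.linalg.svd(p-p.mean(0))[2][2];print("lid normal",f,p.mean(0),p[:,2].max())
m=rng(W,(.36,.6,.05,.16),(.11,.25));p=W[m]
f=np.linalg.svd(p-p.mean(0))[2][2];print("lid normal w",f,p.mean(0),p[:,2].max())
# bar
m=rng(W,(.38,.62,-.42,-.12),(.004,.04))
p=W[m][:,:2]; print("bar",len(p))
g=m.astype(np.uint8)*255;cs,_=cv2.findContours(g,0,1)
for k in cs:
    if cv2.contourArea(k)>30:
        a=np.zeros_like(g);cv2.drawContours(a,[k],-1,1,-1);w=W[(a>0)&m];r=cv2.minAreaRect((w[:,:2]*1000).astype(np.float32));print(np.round(r[0]),np.round(r[1]),r[2],w[:,2].max())
# tin top cam by ray at .07
h=c["img"];
g=((t["img"].max(2)<60)).astype(np.uint8);g[:, :100]=0;g[:,150:]=0;g[:180]=0;g[215:]=0
P=np.array([[Wt[v,u,0],Wt[v,u,1]] for v,u in zip(*np.nonzero((Wt[...,2]>.055)&(Wt[...,2]<.085)&(g>0)))])*1000
P=np.array([ray(t,u,v,.07)[:2]*1000 for v,u in zip(*np.nonzero((Wt[...,2]>.064)&(Wt[...,2]<.085)&(g>0)))])
print("tin",cv2.minAreaRect(P.astype(np.float32)))
E
```

```text
wrist 1590 0.0031104348750519532
 right y@x480 (np.float64(0.010210313395333891), np.float64(-49.325185655254295), np.float64(0.6508886309030218), 22)
 near x@y20 (np.float64(-0.001034708937763213), np.float64(406.3247051783067), np.float64(0.40625334584748135), 22)
 far x@y20 (np.float64(-0.0004514791737249429), np.float64(553.39919245286), np.float64(0.3415949415165792), 22)
top 324 0.0034941705836567674
 right y@x480 (np.float64(0.0025865282060417824), np.float64(-49.96816800694221), np.float64(0.9012563468451921), 21)
 near x@y20 (np.float64(7.459921383604975e-05), np.float64(404.3293136637663), np.float64(0.8456339979188822), 22)
 far x@y20 (np.float64(-0.004172023693424215), np.float64(550.5631908178517), np.float64(0.8739321474053613), 22)
lid normal [-0.11668999 -0.98800135 -0.10117701] [0.46519907 0.09959178 0.18686666] 0.22932775190226976
lid normal w [0.05542638 0.99785355 0.0348743 ] [0.47227857 0.09379446 0.18590052] 0.2259379754099981
bar 1314
[ 509. -275.] [254.  13.] 58.43284606933594 0.027825269385425788
[ 597. -140.] [46. 41.] 0.047138962894678116 0.03581605890484979
tin ((445.1939392089844, 399.87274169921875), (86.55616760253906, 57.19464111328125), 83.91795349121094)
```

arm_command --rows '[{"rx":0,"ry":0,"rz":0.42,"tx":0.01,"ty":1,"tz":0,"claw":85},{"rx":0,"ry":0,"rz":0.42,"tx":0.01,"ty":1,"tz":0,"claw":85},{"rx":0,"ry":0,"rz":0.42,"tx":0.01,"ty":1,"tz":0,"claw":85},{"rx":0,"ry":0,"rz":0.42,"tx":0.01,"ty":1,"tz":0,"claw":85},{"rx":0,"ry":0,"rz":0.42,"tx":0.01,"ty":1,"tz":0,"claw":85}]'

```text
time: 3.15
tcp_pos: [0.4403, 0.0573, 0.3564]
tcp_rot: [0.0, 0.744, 0.668, -0.0]
wrist_force: [-0.0, 0.4, -0.2]
width: 0.0852
grasp_force: 0.0
```

arm_command --rows '[{"rx":0,"ry":0,"rz":0,"tx":0.01,"ty":1,"tz":0,"claw":85},{"rx":0,"ry":0,"rz":0,"tx":0.01,"ty":1,"tz":0,"claw":85},{"rx":0,"ry":0,"rz":0,"tx":0.01,"ty":1,"tz":0,"claw":85},{"rx":0,"ry":0,"rz":0,"tx":0.01,"ty":1,"tz":0,"claw":85},{"rx":0,"ry":0,"rz":0,"tx":0.01,"ty":1,"tz":0,"claw":85}]'

```text
time: 3.65
tcp_pos: [0.4415, 0.1821, 0.3564]
tcp_rot: [0.0, 0.745, 0.667, -0.0]
wrist_force: [-0.2, 0.3, 0.2]
width: 0.0848
grasp_force: 0.0
```

arm_command --rows '[{"rx":0,"ry":0,"rz":0,"tx":0.01,"ty":1,"tz":-1,"claw":85},{"rx":0,"ry":0,"rz":0,"tx":0.01,"ty":1,"tz":-1,"claw":85},{"rx":0,"ry":0,"rz":0,"tx":0.01,"ty":1,"tz":-1,"claw":85},{"rx":0,"ry":0,"rz":0,"tx":0.01,"ty":1,"tz":-1,"claw":85},{"rx":0,"ry":0,"rz":0,"tx":0.01,"ty":1,"tz":-1,"claw":85}]'

```text
time: 4.15
tcp_pos: [0.4427, 0.307, 0.2304]
tcp_rot: [0.0, 0.745, 0.667, 0.0]
wrist_force: [-0.2, -0.1, 0.1]
width: 0.0848
grasp_force: 0.0
```

arm_command --rows '[{"rx":0,"ry":0,"rz":0,"tx":0,"ty":0.93,"tz":-0.8,"claw":85},{"rx":0,"ry":0,"rz":0,"tx":0,"ty":0.93,"tz":-0.8,"claw":85},{"rx":0,"ry":0,"rz":0,"tx":0,"ty":0.93,"tz":-0.8,"claw":85},{"rx":0,"ry":0,"rz":0,"tx":0,"ty":0.93,"tz":-0.4,"claw":85},{"rx":0,"ry":0,"rz":0,"tx":0,"ty":0,"tz":0,"claw":85}]'

```text
time: 4.65
tcp_pos: [0.4414, 0.4021, 0.1601]
tcp_rot: [-0.001, 0.744, 0.669, -0.0]
wrist_force: [-0.2, -0.7, 0.2]
width: 0.0848
grasp_force: 0.0
```

```bash
python3 - <<'E'
from h import *
from rig import bot
c=wrist(bot,"w2");W=wcloud(c);print(c["tcp"],c["q"].round(4),bot.state()["qpos"].round(2))
m=(W[...,2]>.062)&(W[...,2]<.08)&(abs(W[...,0]-.446)<.08)&(abs(W[...,1]-.40)<.08)
v,u=np.nonzero(m);q=wray(c,u,v,.07)[:,:2]*1000
print(len(u),cv2.minAreaRect(q.astype(np.float32)),q.mean(0))
E
```

```text
[0.44142498 0.40213584 0.16007164] [-1.100e-03  7.437e-01  6.685e-01 -4.000e-04] [-0.45  0.59 -0.57  1.94  0.46  0.74 -1.39]
6883 ((448.81036376953125, 404.3660888671875), (86.4465103149414, 58.165428161621094), 83.80687713623047) [448.94995239 406.58250321]
```

arm_command --rows '[{"rx":0,"ry":0,"rz":0,"tx":0.13,"ty":0,"tz":-1,"claw":85},{"rx":0,"ry":0,"rz":0,"tx":0.13,"ty":0,"tz":-1,"claw":85},{"rx":0,"ry":0,"rz":0,"tx":0,"ty":0,"tz":-1,"claw":85},{"rx":0,"ry":0,"rz":0,"tx":0,"ty":0,"tz":-1,"claw":85},{"rx":0,"ry":0,"rz":0,"tx":0,"ty":0,"tz":-1,"claw":85}]'

```text
time: 5.2
tcp_pos: [0.4504, 0.3978, 0.0363]
tcp_rot: [0.0, 0.745, 0.667, 0.0]
wrist_force: [0.3, -0.2, -0.0]
width: 0.0846
grasp_force: 0.0
```

arm_command --grip_force 50 --rows '[{"rx":0,"ry":0,"rz":0,"tx":0,"ty":0,"tz":0,"claw":50},{"rx":0,"ry":0,"rz":0,"tx":0,"ty":0,"tz":0,"claw":50},{"rx":0,"ry":0,"rz":0,"tx":0,"ty":0,"tz":0,"claw":50},{"rx":0,"ry":0,"rz":0,"tx":0,"ty":0,"tz":0,"claw":50},{"rx":0,"ry":0,"rz":0,"tx":0,"ty":0,"tz":0,"claw":50}]'

```text
time: 5.7
tcp_pos: [0.4507, 0.3988, 0.0373]
tcp_rot: [0.0, 0.745, 0.667, 0.001]
wrist_force: [-0.2, -1.8, 4.1]
width: 0.0581
grasp_force: 55.9
```

arm_command --rows '[{"rx":0,"ry":0,"rz":0,"tx":0,"ty":0,"tz":0.6,"claw":50},{"rx":0,"ry":0,"rz":0,"tx":0,"ty":0,"tz":1,"claw":50},{"rx":0,"ry":0,"rz":0,"tx":0,"ty":0,"tz":1,"claw":50},{"rx":0,"ry":0,"rz":0,"tx":0,"ty":0,"tz":1,"claw":50},{"rx":0,"ry":0,"rz":0,"tx":0,"ty":-1,"tz":1,"claw":50}]'

```text
time: 6.2
tcp_pos: [0.4495, 0.377, 0.1538]
tcp_rot: [-0.001, 0.744, 0.668, 0.002]
wrist_force: [0.5, -0.8, -2.4]
width: 0.0583
grasp_force: 55.0
```

arm_command --rows '[{"rx":0,"ry":0,"rz":0,"tx":0,"ty":-1,"tz":1,"claw":50},{"rx":0,"ry":0,"rz":0,"tx":0,"ty":-1,"tz":1,"claw":50},{"rx":0,"ry":0,"rz":0,"tx":0,"ty":-1,"tz":1,"claw":50},{"rx":0,"ry":0,"rz":0,"tx":0,"ty":-1,"tz":1,"claw":50},{"rx":0,"ry":0,"rz":0,"tx":0,"ty":-1,"tz":1,"claw":50}]'

```text
time: 6.7
tcp_pos: [0.4493, 0.2474, 0.2782]
tcp_rot: [0.0, 0.745, 0.667, 0.0]
wrist_force: [0.6, -0.2, -2.4]
width: 0.0582
grasp_force: 55.0
```

arm_command --rows '[{"rx":0,"ry":0,"rz":0.13,"tx":0.12,"ty":-0.985,"tz":0.2,"claw":50},{"rx":0,"ry":0,"rz":0.13,"tx":0.12,"ty":-0.985,"tz":0.2,"claw":50},{"rx":0,"ry":0,"rz":0.13,"tx":0.12,"ty":-0.985,"tz":0,"claw":50},{"rx":0,"ry":0,"rz":0.13,"tx":0.12,"ty":-0.985,"tz":0,"claw":50},{"rx":0,"ry":0,"rz":0.13,"tx":0.12,"ty":-0.985,"tz":0,"claw":50}]'

```text
time: 7.2
tcp_pos: [0.4645, 0.1245, 0.2874]
tcp_rot: [0.0, 0.727, 0.686, 0.0]
wrist_force: [-0.0, -0.4, -3.5]
width: 0.0581
grasp_force: 55.3
```

arm_command --rows '[{"rx":0,"ry":0,"rz":0.13,"tx":0.12,"ty":-0.985,"tz":0,"claw":50},{"rx":0,"ry":0,"rz":0.13,"tx":0.12,"ty":-0.985,"tz":0,"claw":50},{"rx":0,"ry":0,"rz":0.13,"tx":0.12,"ty":-0.985,"tz":0,"claw":50},{"rx":0,"ry":0,"rz":0.13,"tx":0.12,"ty":-0.985,"tz":0,"claw":50},{"rx":0,"ry":0,"rz":0.13,"tx":0.12,"ty":-0.985,"tz":0,"claw":50}]'

```text
time: 7.7
tcp_pos: [0.4795, 0.0016, 0.2873]
tcp_rot: [0.0, 0.709, 0.705, -0.0]
wrist_force: [0.6, -0.4, -2.4]
width: 0.058
grasp_force: 55.3
```

arm_command --rows '[{"rx":0,"ry":0,"rz":0,"tx":0,"ty":0,"tz":0,"claw":50}]'

```text
time: 7.8
tcp_pos: [0.4796, -0.001, 0.2869]
tcp_rot: [0.001, 0.711, 0.703, -0.001]
wrist_force: [0.0, -0.5, -1.8]
width: 0.0583
grasp_force: 55.3
```

```bash
python3 - <<'E'
from h import *
from rig import bot
c=wrist(bot,"w3");s=bot.state();print(c["tcp"],c["q"].round(4),s["qpos"].round(2),s["width"],s["grasp_force"])
E
```

```text
[ 0.47962744 -0.00097633  0.28687028] [ 5.000e-04  7.110e-01  7.032e-01 -8.000e-04] [ 0.42  0.3  -0.68  2.05  0.24  0.87 -0.41] 0.05831167270516104 55.25587856769562
```

View pics/w3.png

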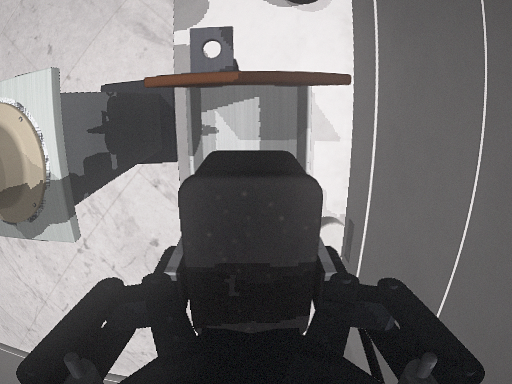

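The tin is held square, at columns 180–322, over the opening, with the lid behind it at row 78. I'll lower it now.

arm_command --rows '[{"rx":0,"ry":0,"rz":0,"tx":0,"ty":0.12,"tz":-1,"claw":50},{"rx":0,"ry":0,"rz":0,"tx":0,"ty":0,"tz":-1,"claw":50},{"rx":0,"ry":0,"rz":0,"tx":0,"ty":0,"tz":-1,"claw":50},{"rx":0,"ry":0,"rz":0,"tx":0,"ty":0,"tz":-1,"claw":50},{"rx":0,"ry":0,"rz":0,"tx":0,"ty":0,"tz":-0.8,"claw":50}]'

```text
time: 8.35
tcp_pos: [0.4796, 0.0066, 0.1658]
tcp_rot: [-0.0, 0.709, 0.705, 0.0]
wrist_force: [0.2, -0.0, -2.5]
width: 0.0582
grasp_force: 55.2
```

arm_command --rows '[{"rx":0,"ry":0,"rz":0,"tx":0,"ty":0,"tz":-0.8,"claw":50},{"rx":0,"ry":0,"rz":0,"tx":0,"ty":0,"tz":-0.8,"claw":50},{"rx":0,"ry":0,"rz":0,"tx":0,"ty":0,"tz":-0.8,"claw":50},{"rx":0,"ry":0,"rz":0,"tx":0,"ty":0,"tz":-0.8,"claw":50},{"rx":0,"ry":0,"rz":0,"tx":0,"ty":0,"tz":-0.8,"claw":50}]'

```text
time: 8.85
tcp_pos: [0.4804, 0.0067, 0.0663]
tcp_rot: [0.0, 0.709, 0.705, 0.001]
wrist_force: [0.8, 0.4, -3.0]
width: 0.0582
grasp_force: 55.2
```

arm_command --rows '[{"rx":0,"ry":0,"rz":0,"tx":0,"ty":0,"tz":-0.4,"claw":50},{"rx":0,"ry":0,"rz":0,"tx":0,"ty":0,"tz":-0.4,"claw":50},{"rx":0,"ry":0,"rz":0,"tx":0,"ty":0,"tz":-0.08,"claw":50},{"rx":0,"ry":0,"rz":0,"tx":0,"ty":0,"tz":0,"claw":50}]'

```text
time: 9.25
tcp_pos: [0.4802, 0.0057, 0.0445]
tcp_rot: [0.0, 0.709, 0.705, -0.0]
wrist_force: [-0.6, -0.9, -3.4]
width: 0.0581
grasp_force: 55.1
```

arm_command --rows '[{"rx":0,"ry":0,"rz":0,"tx":0,"ty":0,"tz":-0.05,"claw":50},{"rx":0,"ry":0,"rz":0,"tx":0,"ty":0,"tz":0,"claw":72},{"rx":0,"ry":0,"rz":0,"tx":0,"ty":0,"tz":0,"claw":72},{"rx":0,"ry":0,"rz":0,"tx":0,"ty":0,"tz":0,"claw":72},{"rx":0,"ry":0,"rz":0,"tx":0,"ty":0,"tz":0.4,"claw":72}]'

```text
time: 9.75
tcp_pos: [0.4797, 0.0054, 0.0528]
tcp_rot: [-0.0, 0.709, 0.705, -0.001]
wrist_force: [-0.3, -0.6, 0.0]
width: 0.0718
grasp_force: 0.0
```

arm_command --rows '[{"rx":0,"ry":0,"rz":0,"tx":0,"ty":0,"tz":1,"claw":72},{"rx":0,"ry":0,"rz":0,"tx":0,"ty":0,"tz":1,"claw":72},{"rx":0,"ry":0,"rz":0,"tx":0,"ty":0,"tz":1,"claw":72},{"rx":0,"ry":0,"rz":0,"tx":0,"ty":0,"tz":1,"claw":72},{"rx":0,"ry":0,"rz":0,"tx":0,"ty":0,"tz":1,"claw":72}]'

```text
time: 10.25
tcp_pos: [0.4796, 0.0054, 0.1799]
tcp_rot: [-0.0, 0.71, 0.705, -0.0]
wrist_force: [0.3, -0.0, -0.9]
width: 0.072
grasp_force: 0.0
```

arm_command --rows '[{"rx":0,"ry":0,"rz":0,"tx":0,"ty":0,"tz":1,"claw":0},{"rx":0,"ry":0,"rz":0,"tx":0,"ty":0,"tz":1,"claw":0},{"rx":0,"ry":0,"rz":0,"tx":0,"ty":0,"tz":1,"claw":0},{"rx":0,"ry":0,"rz":0,"tx":0,"ty":0,"tz":0.8,"claw":0},{"rx":0,"ry":0,"rz":0,"tx":0,"ty":0,"tz":0,"claw":0}]'

```text
time: 10.75
tcp_pos: [0.4808, 0.0057, 0.276]
tcp_rot: [0.002, 0.71, 0.705, 0.001]
wrist_force: [0.3, -1.0, -0.3]
width: 0.0004
grasp_force: 0.0
```

```bash
python3 - <<'E'
from h import *
from rig import bot
c=wrist(bot,"w4");W=wcloud(c);s=bot.state();print(c["tcp"],c["q"].round(4),s["width"])
def bb(m,h):
    v,u=np.nonzero(m);q=wray(c,u,v,h)[:,:2]*1000;print(len(u),cv2.minAreaRect(q.astype(np.float32)))
box=(abs(W[...,0]-.48)<.07)&(W[...,1]>-.045)&(W[...,1]<.085)
blk=c["img"].max(2)<70
bb(box&blk&(W[...,2]>.068)&(W[...,2]<.086),.076)
z=W[...,2][box&blk&(W[...,2]<.1)];print(np.percentile(z,[5,50,95]))
m=(abs(W[...,0]-.48)<.1)&(W[...,1]>.06)&(W[...,1]<.13)&(W[...,2]>.12)&(W[...,2]<.25);p=W[m]
f=np.linalg.svd(p-p.mean(0))[2][2];print("lid",f,p.mean(0),p.max(0))
# lug points
m=(W[...,1]>.1)&(W[...,1]<.16)&(W[...,2]>.13)&(W[...,2]<.24);print("lug",W[m].mean(0),np.percentile(W[m],[3,97],axis=0))
E
```

```text
[0.48077752 0.00573154 0.27603248] [0.0017 0.7096 0.7046 0.0014] -0.00016821313705834204
3405 ((482.0430908203125, 11.558908462524414), (84.80245208740234, 57.948524475097656), 89.63349151611328)
[0.07437278 0.07601431 0.07728264]
lid [ 0.00202944 -0.90579014 -0.42372173] [0.46921976 0.10023429 0.20655238] [0.55382082 0.12999218 0.22562084]
lug [0.5679653  0.12666323 0.18948836] [[0.43499903 0.101411   0.13750234]
 [0.6204864  0.15732559 0.23709581]]
```

View pics/w4.png

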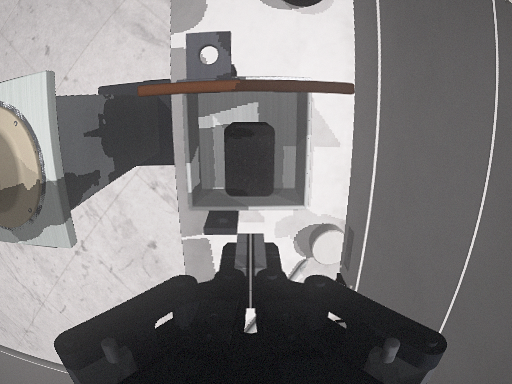

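The tin stands upright inside at (222–274, 122–195), and the lid's lug is at (209,55). Next I'll close the fingers, go over the lid and push it shut from the left.

arm_command --rows '[{"rx":0,"ry":0,"rz":0,"tx":0.32,"ty":0.96,"tz":0,"claw":0},{"rx":0,"ry":0,"rz":0,"tx":0.32,"ty":0.96,"tz":0,"claw":0},{"rx":0,"ry":0,"rz":0,"tx":0.32,"ty":0.96,"tz":0,"claw":0},{"rx":0,"ry":0,"rz":0,"tx":0.32,"ty":0.96,"tz":0,"claw":0},{"rx":0,"ry":0,"rz":0,"tx":0.32,"ty":0.96,"tz":0,"claw":0}]'

```text
time: 11.3
tcp_pos: [0.5195, 0.1261, 0.2721]
tcp_rot: [-0.0, 0.709, 0.705, -0.001]
wrist_force: [1.1, -0.2, -0.7]
width: 0.0001
grasp_force: 0.0
```

arm_command --rows '[{"rx":0,"ry":0,"rz":0,"tx":0,"ty":0,"tz":-0.8,"claw":0},{"rx":0,"ry":0,"rz":0,"tx":0,"ty":0,"tz":-0.8,"claw":0},{"rx":0,"ry":0,"rz":0,"tx":0,"ty":0,"tz":-0.8,"claw":0},{"rx":0,"ry":0,"rz":0,"tx":0,"ty":0,"tz":-0.8,"claw":0},{"rx":0,"ry":0,"rz":0,"tx":0,"ty":0,"tz":0,"claw":0}]'

```text
time: 11.8
tcp_pos: [0.518, 0.1247, 0.1902]
tcp_rot: [-0.002, 0.709, 0.705, -0.002]
wrist_force: [-0.7, -1.0, -1.2]
width: 0.0001
grasp_force: 0.0
```

arm_command --rows '[{"rx":0,"ry":0,"rz":0,"tx":0,"ty":-0.68,"tz":0.1,"claw":0},{"rx":0,"ry":0,"rz":0,"tx":0,"ty":-0.76,"tz":0,"claw":0},{"rx":0,"ry":0,"rz":0,"tx":0,"ty":-0.76,"tz":-0.1,"claw":0},{"rx":0,"ry":0,"rz":0,"tx":0,"ty":-0.62,"tz":-0.25,"claw":0},{"rx":0,"ry":0,"rz":0,"tx":0,"ty":-0.62,"tz":-0.3,"claw":0}]'

```text
time: 12.3
tcp_pos: [0.5202, 0.0387, 0.1794]
tcp_rot: [0.0, 0.71, 0.705, 0.0]
wrist_force: [-0.3, 1.7, -0.6]
width: -0.0001
grasp_force: 0.7
```

arm_command --rows '[{"rx":0,"ry":0,"rz":0,"tx":0,"ty":-0.5,"tz":-0.44,"claw":0},{"rx":0,"ry":0,"rz":0,"tx":0,"ty":-0.5,"tz":-0.5,"claw":0},{"rx":0,"ry":0,"rz":0,"tx":0,"ty":-0.36,"tz":-0.58,"claw":0},{"rx":0,"ry":0,"rz":0,"tx":0,"ty":-0.34,"tz":-0.6,"claw":0}]'

```text
time: 12.7
tcp_pos: [0.5199, -0.0041, 0.1249]
tcp_rot: [-0.0, 0.71, 0.705, -0.0]
wrist_force: [0.4, 0.6, 1.7]
width: -0.0001
grasp_force: 0.5
```

arm_command --rows '[{"rx":0,"ry":0,"rz":0,"tx":0,"ty":-0.3,"tz":-0.5,"claw":0},{"rx":0,"ry":0,"rz":0,"tx":0,"ty":-0.2,"tz":-0.4,"claw":0},{"rx":0,"ry":0,"rz":0,"tx":0,"ty":-0.1,"tz":-0.3,"claw":0},{"rx":0,"ry":0,"rz":0,"tx":0,"ty":0,"tz":-0.2,"claw":0},{"rx":0,"ry":0,"rz":0,"tx":0,"ty":0,"tz":0,"claw":0}]'

```text
time: 13.2
tcp_pos: [0.5198, -0.0179, 0.0907]
tcp_rot: [-0.0, 0.709, 0.705, -0.0]
wrist_force: [0.7, 0.3, 0.4]
width: 0.0001
grasp_force: 0.0
```

arm_command --rows '[{"rx":0,"ry":0,"rz":0,"tx":0,"ty":0,"tz":-0.08,"claw":0},{"rx":0,"ry":0,"rz":0,"tx":0,"ty":0,"tz":0,"claw":0}]'

```text
time: 13.4
tcp_pos: [0.5202, -0.0178, 0.0895]
tcp_rot: [0.0, 0.709, 0.705, 0.0]
wrist_force: [-0.3, 0.6, -0.3]
width: 0.0002
grasp_force: 0.0
```

arm_command --rows '[{"rx":0,"ry":0,"rz":0,"tx":0,"ty":0,"tz":-0.08,"claw":0},{"rx":0,"ry":0,"rz":0,"tx":0,"ty":0,"tz":0,"claw":0}]'

```text
time: 13.6
tcp_pos: [0.5203, -0.0179, 0.088]
tcp_rot: [0.001, 0.709, 0.705, 0.0]
wrist_force: [-2.0, 0.0, 7.4]
width: -0.0001
grasp_force: 3.9
```

arm_command --rows '[{"rx":0,"ry":0,"rz":0,"tx":0,"ty":0,"tz":-0.04,"claw":0},{"rx":0,"ry":0,"rz":0,"tx":0,"ty":0,"tz":0,"claw":0}]'

```text
time: 13.8
tcp_pos: [0.5204, -0.0179, 0.0878]
tcp_rot: [0.001, 0.709, 0.705, 0.0]
wrist_force: [-4.2, -1.0, 20.6]
width: 0.0
grasp_force: 10.4
```

arm_command --rows '[{"rx":0,"ry":0,"rz":0,"tx":0,"ty":0,"tz":0.9,"claw":40},{"rx":0,"ry":0,"rz":0,"tx":0,"ty":0,"tz":1,"claw":40},{"rx":0,"ry":0,"rz":0,"tx":0,"ty":0,"tz":1,"claw":40},{"rx":0,"ry":0,"rz":0,"tx":0,"ty":0,"tz":1,"claw":40},{"rx":0,"ry":0,"rz":0,"tx":0,"ty":0,"tz":1,"claw":40}]'

```text
time: 14.3
tcp_pos: [0.5199, -0.0181, 0.21]
tcp_rot: [0.0, 0.71, 0.705, 0.0]
wrist_force: [1.1, -0.3, 0.1]
width: 0.0398
grasp_force: 0.0
```

arm_command --rows '[{"rx":0,"ry":0,"rz":-0.68,"tx":-0.19,"ty":-1,"tz":0,"claw":40},{"rx":0,"ry":0,"rz":-0.68,"tx":-0.19,"ty":-1,"tz":0,"claw":40},{"rx":0,"ry":0,"rz":-0.68,"tx":-0.19,"ty":-1,"tz":0,"claw":40},{"rx":0,"ry":0,"rz":-0.68,"tx":-0.19,"ty":-1,"tz":0,"claw":40},{"rx":0,"ry":0,"rz":-0.68,"tx":-0.19,"ty":-1,"tz":0,"claw":40}]'

```text
time: 14.8
tcp_pos: [0.496, -0.1441, 0.209]
tcp_rot: [0.0, 0.799, 0.601, 0.0]
wrist_force: [-0.4, 0.6, 0.5]
width: 0.04
grasp_force: 0.0
```

arm_command --rows '[{"rx":0,"ry":0,"rz":-0.68,"tx":-0.19,"ty":-1,"tz":0,"claw":40},{"rx":0,"ry":0,"rz":-0.68,"tx":-0.19,"ty":-1,"tz":0,"claw":40},{"rx":0,"ry":0,"rz":-0.68,"tx":-0.19,"ty":-1,"tz":0,"claw":40},{"rx":0,"ry":0,"rz":-0.68,"tx":-0.19,"ty":-1,"tz":0,"claw":40},{"rx":0,"ry":0,"rz":-0.68,"tx":-0.19,"ty":-1,"tz":0,"claw":40}]'

```text
time: 15.3
tcp_pos: [0.4723, -0.2691, 0.209]
tcp_rot: [0.0, 0.873, 0.487, 0.0]
wrist_force: [-0.3, 1.0, -0.4]
width: 0.04
grasp_force: 0.0
```

arm_command --rows '[{"rx":0,"ry":0,"rz":0,"tx":-0.17,"ty":-0.94,"tz":0,"claw":40},{"rx":0,"ry":0,"rz":0,"tx":-0.17,"ty":-0.94,"tz":0,"claw":40},{"rx":0,"ry":0,"rz":0,"tx":-0.17,"ty":-0.94,"tz":0,"claw":40},{"rx":0,"ry":0,"rz":0,"tx":-0.17,"ty":-0.94,"tz":0,"claw":40},{"rx":0,"ry":0,"rz":0,"tx":0,"ty":0,"tz":0,"claw":40}]'

```text
time: 15.8
tcp_pos: [0.4542, -0.3656, 0.2085]
tcp_rot: [0.001, 0.874, 0.486, -0.001]
wrist_force: [0.8, 0.0, 0.3]
width: 0.04
grasp_force: 0.0
```

```bash
python3 - <<'E'
from h import *
from rig import bot
c=wrist(bot,"w5");W=wcloud(c);print(c["tcp"],c["q"].round(4))
m=(W[...,0]>.40)&(W[...,0]<.62)&(W[...,1]<-.13)&(W[...,1]>-.43)
t=bot.read_camera("top");np.savez("top2.npz",**t);Wt=cloud(t)
g=(m&(W[...,2]>.004)&(W[...,2]<.04)).astype(np.uint8);cs,_=cv2.findContours(g,0,1)
for k in cs:
    if cv2.contourArea(k)>40:
        a=np.zeros_like(g);cv2.drawContours(a,[k],-1,1,-1);w=W[(a>0)&(g>0)];r=cv2.minAreaRect((w[:,:2]*1000).astype(np.float32));print(len(w),np.round(r[0],1),np.round(r[1],1),round(r[2],2),w[:,2].max().round(4))
# shaft PCA, tab top
mm=m&(W[...,2]>.004)&(W[...,2]<.014);
tb=m&(W[...,2]>.021)&(W[...,2]<.03)&(W[...,0]<.50)&(W[...,1]<-.3);p=W[tb];print("tab",len(p),p.mean(0),cv2.minAreaRect((p[:,:2]*1000).astype(np.float32)))
d=np.array([np.cos(1.02),np.sin(1.02)]);q=W[mm][:,:2];
for _ in range(4):
    o=np.array([.509,-.275]) if _==0 else mu
    n=np.array([-d[1],d[0]]);k=abs((q-o)@n)<.009;mu=q[k].mean(0);d=np.linalg.svd(q[k]-mu)[2][0];d=d*np.sign(d[1])
s=(q[k]-mu)@d;print("shaft",np.degrees(np.arctan2(d[1],d[0])),mu,"tip",mu+d*s.max(),"len",np.ptp(s))
tm=np.load("top.npz");W0=cloud(tm);z=(W0[...,2]>.05)&(W0[...,2]<.11)&(W0[...,1]<-.2)&(W0[...,1]>-.5)&(W0[...,0]<.63);print("tamper",W0[z].mean(0),np.percentile(W0[z],[3,97],axis=0))
E
```

```text
[ 0.45424411 -0.36563498  0.20853485] [ 5.000e-04  8.739e-01  4.861e-01 -6.000e-04]
1357 [ 566.4 -383.6] [58.5 48.2] 38.74 0.04
1672 [ 500.  -289.7] [219.2  11.7] 59.5 0.0278
tab 441 [ 0.4569738  -0.36276972  0.02566681] ((456.8133239746094, -363.1242980957031), (48.85200119018555, 11.710351943969727), 59.568443298339844)
shaft 59.19803993947559 [ 0.5114536  -0.27131134] tip [ 0.55646053 -0.19581739] len 0.17160431890386396
tamper [ 0.59864838 -0.39969794  0.07841337] [[ 0.54676448 -0.49838406  0.05160414]
 [ 0.62668372 -0.31126433  0.10737068]]
```

View pics/w5.png

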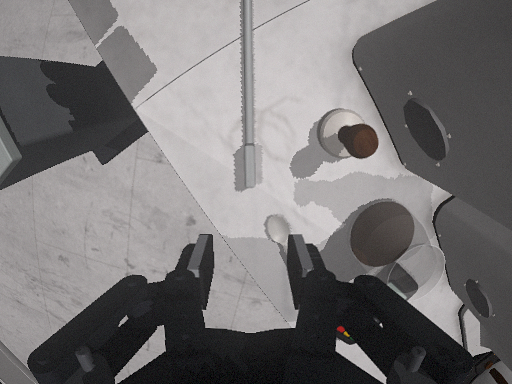

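The wrist view shows the tab at (249,165) with the shaft running up, the tamper at (345,135) and the spoon bowl at (277,228).

```bash
python3 - <<'E'
from h import *
c=np.load("w5.npz")
for p in((277,228),(277,214),(265,225),(290,240),(249,190)): print(p,wray(c,*p,.005).round(4))
E
```

```text
(277, 228) [ 0.4416 -0.4541  0.005 ]
(277, 214) [ 0.4514 -0.4372  0.005 ]
(265, 225) [ 0.4307 -0.4422  0.005 ]
(290, 240) [ 0.4475 -0.4784  0.005 ]
(249, 190) [ 0.4381 -0.3917  0.005 ]
```

arm_command --rows '[{"rx":0,"ry":0,"rz":0.27,"tx":0.2,"ty":0.28,"tz":-1,"claw":32},{"rx":0,"ry":0,"rz":0,"tx":0,"ty":0,"tz":-1,"claw":32},{"rx":0,"ry":0,"rz":0,"tx":0,"ty":0,"tz":-1,"claw":32},{"rx":0,"ry":0,"rz":0,"tx":0,"ty":0,"tz":-1,"claw":32},{"rx":0,"ry":0,"rz":0,"tx":0,"ty":0,"tz":-1,"claw":32}]'

```text
time: 16.4
tcp_pos: [0.4612, -0.3537, 0.0832]
tcp_rot: [0.0, 0.867, 0.498, 0.0]
wrist_force: [1.3, -0.4, -0.0]
width: 0.0325
grasp_force: 0.0
```

arm_command --rows '[{"rx":0,"ry":0,"rz":0,"tx":0,"ty":0,"tz":0,"claw":32}]'

```text
time: 16.5
tcp_pos: [0.4597, -0.3528, 0.0814]
tcp_rot: [-0.002, 0.867, 0.498, -0.001]
wrist_force: [-0.3, -0.5, -0.2]
width: 0.032
grasp_force: 0.0
```

arm_command --rows '[{"rx":0,"ry":0,"rz":0,"tx":-0.06,"ty":-0.2,"tz":-1,"claw":32},{"rx":0,"ry":0,"rz":0,"tx":0,"ty":0,"tz":-1,"claw":32},{"rx":0,"ry":0,"rz":0,"tx":0,"ty":0,"tz":-0.7,"claw":32},{"rx":0,"ry":0,"rz":0,"tx":0,"ty":0,"tz":-0.4,"claw":32},{"rx":0,"ry":0,"rz":0,"tx":0,"ty":0,"tz":0,"claw":32}]'

```text
time: 17.0
tcp_pos: [0.4593, -0.3594, 0.0062]
tcp_rot: [-0.0, 0.867, 0.498, -0.0]
wrist_force: [-0.5, 0.0, -0.1]
width: 0.0317
grasp_force: 0.0
```

arm_command --grip_force 110 --rows '[{"rx":0,"ry":0,"rz":0,"tx":0,"ty":0,"tz":0,"claw":5},{"rx":0,"ry":0,"rz":0,"tx":0,"ty":0,"tz":0,"claw":5},{"rx":0,"ry":0,"rz":0,"tx":0,"ty":0,"tz":0,"claw":5},{"rx":0,"ry":0,"rz":0,"tx":0,"ty":0,"tz":0,"claw":5},{"rx":0,"ry":0,"rz":0,"tx":0,"ty":0,"tz":0,"claw":5}]'

```text
time: 17.5
tcp_pos: [0.4596, -0.3602, 0.0077]
tcp_rot: [0.001, 0.867, 0.498, 0.0]
wrist_force: [-0.4, 2.2, 7.4]
width: 0.0088
grasp_force: 108.3
```

arm_command --rows '[{"rx":0,"ry":0,"rz":0,"tx":0,"ty":0,"tz":0.5,"claw":5},{"rx":0,"ry":0,"rz":0,"tx":0,"ty":0,"tz":1,"claw":5},{"rx":0,"ry":0,"rz":0,"tx":0,"ty":0,"tz":1,"claw":5},{"rx":0,"ry":0,"rz":0,"tx":0,"ty":0,"tz":1,"claw":5},{"rx":0,"ry":0,"rz":0,"tx":0,"ty":0,"tz":1,"claw":5}]'

```text
time: 18.0
tcp_pos: [0.4588, -0.3603, 0.121]
tcp_rot: [0.0, 0.868, 0.497, 0.0]
wrist_force: [-0.3, 1.0, -1.7]
width: 0.0093
grasp_force: 107.7
```

arm_command --rows '[{"rx":0,"ry":0,"rz":0.9,"tx":-0.06,"ty":0.25,"tz":0.6,"claw":5},{"rx":0,"ry":0,"rz":0.9,"tx":-0.06,"ty":0.25,"tz":0.6,"claw":5},{"rx":0,"ry":0,"rz":0.9,"tx":-0.06,"ty":0.25,"tz":0,"claw":5},{"rx":0,"ry":0,"rz":0.9,"tx":-0.06,"ty":0.25,"tz":0,"claw":5},{"rx":0,"ry":0,"rz":0.9,"tx":-0.06,"ty":0.25,"tz":0,"claw":5}]'

```text
time: 18.5
tcp_pos: [0.4512, -0.3289, 0.1502]
tcp_rot: [0.001, 0.764, 0.646, -0.0]
wrist_force: [0.5, -0.8, -1.2]
width: 0.0094
grasp_force: 107.7
```

arm_command --rows '[{"rx":0,"ry":0,"rz":0.9,"tx":-0.06,"ty":0.25,"tz":0,"claw":5},{"rx":0,"ry":0,"rz":0.9,"tx":-0.06,"ty":0.25,"tz":0,"claw":5},{"rx":0,"ry":0,"rz":0.3,"tx":0,"ty":0,"tz":0,"claw":5},{"rx":0,"ry":0,"rz":0,"tx":0,"ty":0,"tz":0,"claw":5}]'

```text
time: 18.9
tcp_pos: [0.4485, -0.3168, 0.1495]
tcp_rot: [0.0, 0.708, 0.706, -0.0]
wrist_force: [-0.4, -0.0, -1.6]
width: 0.0094
grasp_force: 107.7
```

```bash
python3 - <<'E'
from h import *
from rig import bot
c=wrist(bot,"w6");W=wcloud(c);s=bot.state();print(c["tcp"],c["q"].round(4),s["width"],s["grasp_force"],s["wrist_force"])
E
```

```text
[ 0.44847707 -0.31679398  0.14954054] [ 4.000e-04  7.079e-01  7.063e-01 -1.000e-04] 0.00956201351828744 107.68043160438538 [-0.19981089  0.62938697 -1.31128139]
```

View pics/w6.png

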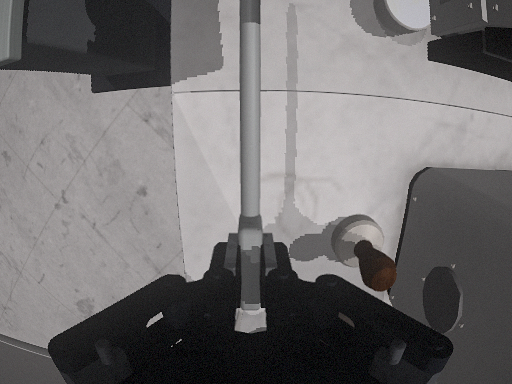

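The wrist view shows the bar gripped along column 250. The tip is at the top edge, by row 10, and the tab is at (250,270).

```bash
python3 - <<'E'
from h import *
from rig import bot
c=np.load("w6.npz");W=wcloud(c)
m=(abs(W[...,0]-.449)<.02)&(W[...,2]>.135)&(W[...,2]<.18)&(W[...,1]>-.28)&(W[...,1]<-.08)
p=W[m]
for a in np.arange(-.28,-.08,.02):
    s=p[(p[:,1]>=a)&(p[:,1]<a+.02)]
    if len(s): print(round(a+.01,3),len(s),"xmid",((s[:,0].max()+s[:,0].min())/2).round(4),"med",np.median(s[:,0]).round(4),"w",np.ptp(s[:,0]).round(4),"ztop",np.percentile(s[:,2],90).round(4))
for n in("top","side"):
    t=bot.read_camera(n);np.savez(n+"3.npz",**t);A=cloud(t)
    for nm,y0,y1 in(("R",-.075,-.045),("L",.10,.125),("lid",-.012,.012)):
        k=(abs(A[...,0]-.45)<.035)&(A[...,1]>y0)&(A[...,1]<y1)&(A[...,2]>.122)&(A[...,2]<.138);q=A[k]
        v,u=np.nonzero(k);
        if len(q):
            r=np.array([ray(t,a,b,.13) for a,b in zip(u,v)]);print(n,nm,len(q),"x",r[:,0].min().round(4),r[:,0].max().round(4),"y",r[:,1].min().round(4),r[:,1].max().round(4),q[:,2].mean().round(4))
    k=(A[...,0]>.4)&(A[...,0]<.56)&(A[...,1]>-.03)&(A[...,1]<.09)&(A[...,2]<.1);print("lid top z",np.median(A[k][:,2]),A[k][:,2].std())
    # bar in this view
    k=(abs(A[...,0]-.45)<.03)&(A[...,2]>.13)&(A[...,2]<.165)&(A[...,1]>-.29)&(A[...,1]<-.05);q=A[k]
    if len(q)>10:
        f=np.polyfit(q[:,1],q[:,0],1);g=np.polyfit(q[:,1],q[:,2],1);print(n,"bar",len(q),f,g,q[:,1].max())
E
```

```text
-0.27 803 xmid 0.4502 med 0.4502 w 0.01 ztop 0.152
-0.25 829 xmid 0.45 med 0.4502 w 0.0093 ztop 0.152
-0.23 859 xmid 0.45 med 0.4502 w 0.0101 ztop 0.1521
-0.21 841 xmid 0.4501 med 0.4503 w 0.0101 ztop 0.1519
-0.19 407 xmid 0.4499 med 0.4499 w 0.0096 ztop 0.1519
top R 33 x 0.4298 0.4662 y -0.0593 -0.0514 0.1291
top L 36 x 0.4293 0.4661 y 0.1076 0.1165 0.1284
top lid 34 x 0.4303 0.4645 y -0.0055 0.0026 0.1297
lid top z 0.08737773870255602 0.018886300169936466
top bar 235 [0.00770364 0.44999548] [-0.03969148  0.14105788] -0.05164621802033611
side R 33 x 0.4305 0.4676 y -0.0608 -0.0444 0.1304
side L 36 x 0.4304 0.4684 y 0.1074 0.1234 0.1301
side lid 33 x 0.4304 0.4684 y -0.0061 0.0093 0.1293
lid top z 0.0893434568914571 0.024296435018408214
side bar 118 [-2.38660372e-05  4.50100345e-01] [-0.05952938  0.13897131] -0.05003201827512192
```

arm_command --rows '[{"rx":0,"ry":0,"rz":0,"tx":-0.03,"ty":0,"tz":-0.5,"claw":5},{"rx":0,"ry":0,"rz":0,"tx":0,"ty":0,"tz":-0.5,"claw":5},{"rx":0,"ry":0,"rz":0,"tx":0,"ty":0,"tz":-0.44,"claw":5},{"rx":0,"ry":0,"rz":0,"tx":0,"ty":0,"tz":0,"claw":5},{"rx":0,"ry":0,"rz":0,"tx":0,"ty":0,"tz":0,"claw":5}]'

```text
time: 19.55
tcp_pos: [0.4477, -0.3159, 0.1121]
tcp_rot: [-0.001, 0.707, 0.707, -0.0]
wrist_force: [0.3, 0.5, -1.8]
width: 0.0091
grasp_force: 107.7
```

```bash
python3 - <<'E'
from h import *
from rig import bot
s=bot.state();print(s["tcp_pos"],s["tcp_rot"].round(4))
for n in("top","side"):
    t=bot.read_camera(n);A=cloud(t)
    k=(abs(A[...,0]-.45)<.03)&(A[...,2]>.095)&(A[...,2]<.13)&(A[...,1]>-.29)&(A[...,1]<-.067);q=A[k]
    f=np.polyfit(q[:,1],q[:,0],1);g=np.polyfit(q[:,1],q[:,2],1);print(n,"bar",len(q),f,g,"x@-.17",np.polyval(f,-.17),"z@-.17",np.polyval(g,-.17),q[:,1].max())
cv2.imwrite("pics/side4.png",cv2.resize(t["img"][150:290,200:350,::-1],None,fx=4,fy=4,interpolation=cv2.INTER_CUBIC))
E
```

```text
[ 0.44772848 -0.31593344  0.11212167] [-7.000e-04  7.074e-01  7.068e-01 -1.000e-04]
top bar 210 [-0.00110758  0.44703469] [3.26554463e-05 1.12459158e-01] x@-.17 0.44722297614856243 z@-.17 0.11245360672162227 -0.09326929235606007
side bar 100 [-0.00132301  0.44912276] [-0.00463963  0.11437823] x@-.17 0.44934766663926395 z@-.17 0.11516697214128907 -0.09463728492077858
```

View pics/side4.png

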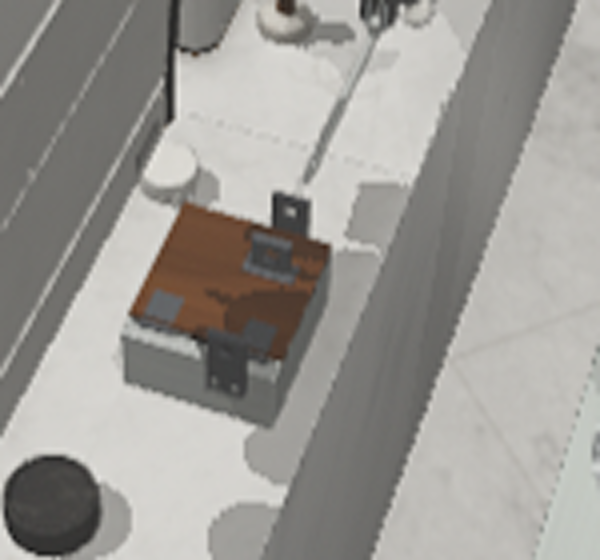

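The crop shows the lid shut, the three lugs in line, and the bar tip at (305,180) short of the right eye at (290,212). I'll start inserting it.

arm_command --rows '[{"rx":0,"ry":0,"rz":0,"tx":0,"ty":0.4,"tz":0.05,"claw":5},{"rx":0,"ry":0,"rz":0,"tx":0,"ty":0.5,"tz":0,"claw":5},{"rx":0,"ry":0,"rz":0,"tx":0,"ty":0.5,"tz":0,"claw":5},{"rx":0,"ry":0,"rz":0,"tx":0,"ty":0.5,"tz":0,"claw":5},{"rx":0,"ry":0,"rz":0,"tx":0,"ty":0,"tz":0,"claw":5}]'

```text
time: 20.15
tcp_pos: [0.4481, -0.2663, 0.1144]
tcp_rot: [-0.0, 0.706, 0.708, 0.0]
wrist_force: [0.6, 0.2, -1.4]
width: 0.0095
grasp_force: 107.7
```

arm_command --rows '[{"rx":0,"ry":0,"rz":0,"tx":0,"ty":0.5,"tz":-0.03,"claw":5},{"rx":0,"ry":0,"rz":0,"tx":0,"ty":0.5,"tz":0,"claw":5},{"rx":0,"ry":0,"rz":0,"tx":0,"ty":0.5,"tz":0,"claw":5},{"rx":0,"ry":0,"rz":0,"tx":0,"ty":0.5,"tz":0,"claw":5},{"rx":0,"ry":0,"rz":0,"tx":0,"ty":0,"tz":0,"claw":5}]'

```text
time: 20.65
tcp_pos: [0.448, -0.2166, 0.1134]
tcp_rot: [-0.0, 0.707, 0.708, 0.0]
wrist_force: [-0.1, -0.3, -0.9]
width: 0.0094
grasp_force: 107.7
```

arm_command --rows '[{"rx":0,"ry":0,"rz":0,"tx":0,"ty":0.7,"tz":0,"claw":5},{"rx":0,"ry":0,"rz":0,"tx":0,"ty":0.7,"tz":0,"claw":5},{"rx":0,"ry":0,"rz":0,"tx":0,"ty":0.7,"tz":0,"claw":5},{"rx":0,"ry":0,"rz":0,"tx":0,"ty":0.7,"tz":0,"claw":5},{"rx":0,"ry":0,"rz":0,"tx":0,"ty":0,"tz":0,"claw":5}]'

```text
time: 21.15
tcp_pos: [0.4481, -0.147, 0.1135]
tcp_rot: [-0.0, 0.707, 0.708, 0.0]
wrist_force: [-0.2, -0.7, -1.7]
width: 0.0092
grasp_force: 107.7
```

arm_command --rows '[{"rx":0,"ry":0,"rz":0,"tx":0,"ty":0.4,"tz":0,"claw":5},{"rx":0,"ry":0,"rz":0,"tx":0,"ty":0.4,"tz":0,"claw":5},{"rx":0,"ry":0,"rz":0,"tx":0,"ty":0.4,"tz":0,"claw":5},{"rx":0,"ry":0,"rz":0,"tx":0,"ty":0.4,"tz":0,"claw":5},{"rx":0,"ry":0,"rz":0,"tx":0,"ty":0,"tz":0,"claw":5}]'

```text
time: 21.65
tcp_pos: [0.448, -0.1073, 0.1134]
tcp_rot: [-0.0, 0.707, 0.707, 0.0]
wrist_force: [0.2, 0.3, -1.9]
width: 0.0093
grasp_force: 107.7
```

arm_command --rows '[{"rx":0,"ry":0,"rz":0,"tx":0,"ty":0.35,"tz":0,"claw":5},{"rx":0,"ry":0,"rz":0,"tx":0,"ty":0.35,"tz":0,"claw":5},{"rx":0,"ry":0,"rz":0,"tx":0,"ty":0.2,"tz":0,"claw":5},{"rx":0,"ry":0,"rz":0,"tx":0,"ty":0,"tz":0,"claw":5}]'

```text
time: 22.05
tcp_pos: [0.4479, -0.0854, 0.1133]
tcp_rot: [-0.0, 0.707, 0.707, 0.0]
wrist_force: [0.8, -0.4, -1.1]
width: 0.0095
grasp_force: 107.7
```

arm_command --rows '[{"rx":0,"ry":0,"rz":0,"tx":0,"ty":0.06,"tz":0,"claw":5},{"rx":0,"ry":0,"rz":0,"tx":0,"ty":0,"tz":0,"claw":5}]'

```text
time: 22.25
tcp_pos: [0.4478, -0.0849, 0.1133]
tcp_rot: [0.0, 0.708, 0.707, -0.0]
wrist_force: [0.3, -0.5, -1.8]
width: 0.0093
grasp_force: 107.7
```

arm_command --rows '[{"rx":0,"ry":0,"rz":0,"tx":0,"ty":0.06,"tz":0,"claw":5},{"rx":0,"ry":0,"rz":0,"tx":0,"ty":0,"tz":0,"claw":5}]'

```text
time: 22.45
tcp_pos: [0.4478, -0.0834, 0.1133]
tcp_rot: [0.0, 0.708, 0.707, -0.0]
wrist_force: [-0.5, 1.1, -1.9]
width: 0.0097
grasp_force: 107.7
```

arm_command --rows '[{"rx":0,"ry":0,"rz":0,"tx":0,"ty":0.08,"tz":0,"claw":5},{"rx":0,"ry":0,"rz":0,"tx":0,"ty":0,"tz":0,"claw":5}]'

```text
time: 22.65
tcp_pos: [0.4478, -0.0812, 0.1133]
tcp_rot: [-0.0, 0.708, 0.707, 0.0]
wrist_force: [0.1, 0.2, -1.9]
width: 0.0092
grasp_force: 107.7
```

arm_command --rows '[{"rx":0,"ry":0,"rz":0,"tx":0,"ty":0.06,"tz":0,"claw":5},{"rx":0,"ry":0,"rz":0,"tx":0,"ty":0,"tz":0,"claw":5}]'

```text
time: 22.85
tcp_pos: [0.4478, -0.0797, 0.1133]
tcp_rot: [0.0, 0.708, 0.707, 0.0]
wrist_force: [-0.5, -0.5, -1.3]
width: 0.0092
grasp_force: 107.7
```

arm_command --rows '[{"rx":0,"ry":0,"rz":0,"tx":0,"ty":0.04,"tz":0,"claw":5},{"rx":0,"ry":0,"rz":0,"tx":0,"ty":0,"tz":0,"claw":5}]'

```text
time: 23.05
tcp_pos: [0.4478, -0.0787, 0.1133]
tcp_rot: [0.0, 0.708, 0.707, 0.0]
wrist_force: [0.1, -0.6, -1.6]
width: 0.0091
grasp_force: 107.7
```

arm_command --rows '[{"rx":0,"ry":0,"rz":0,"tx":0,"ty":0.04,"tz":0,"claw":5},{"rx":0,"ry":0,"rz":0,"tx":0,"ty":0,"tz":0,"claw":5}]'

```text
time: 23.25
tcp_pos: [0.4478, -0.0778, 0.1133]
tcp_rot: [0.0, 0.708, 0.707, 0.0]
wrist_force: [-0.1, -0.8, -1.7]
width: 0.0098
grasp_force: 107.7
```

arm_command --rows '[{"rx":0,"ry":0,"rz":0,"tx":0,"ty":0.04,"tz":0,"claw":5},{"rx":0,"ry":0,"rz":0,"tx":0,"ty":0,"tz":0,"claw":5}]'

```text
time: 23.45
tcp_pos: [0.4478, -0.0772, 0.1133]
tcp_rot: [0.0, 0.708, 0.706, -0.0]
wrist_force: [1.1, -2.5, -1.1]
width: 0.0094
grasp_force: 107.7
```

```bash
python3 - <<'E'
from h import *
from rig import bot
c=wrist(bot,"w7");W=wcloud(c)
m=(abs(W[...,0]-.45)<.03)&(W[...,2]>.09)&(W[...,2]<.145)&(W[...,1]>-.09)&(W[...,1]<.16)
p=W[m];print(c["tcp"])
for a in np.arange(-.084,.16,.006):
    s=p[(p[:,1]>=a)&(p[:,1]<a+.006)]
    if len(s): print(round(a,3),len(s),np.ptp(s[:,0]).round(3),s[:,2].max().round(4))
E
```

```text
[ 0.4477654  -0.07724253  0.11326042]
-0.084 213 0.009 0.1449
-0.078 229 0.009 0.1425
-0.072 1553 0.037 0.145
-0.066 350 0.022 0.1447
-0.06 663 0.036 0.1323
-0.054 2163 0.036 0.1322
-0.048 234 0.01 0.1168
-0.042 234 0.023 0.1177
-0.036 234 0.01 0.1171
-0.03 242 0.009 0.1166
-0.024 243 0.018 0.1171
-0.018 247 0.009 0.1168
-0.012 759 0.049 0.1166
-0.006 995 0.05 0.1322
0.0 1030 0.051 0.1321
0.006 857 0.053 0.117
0.012 270 0.036 0.1169
0.018 262 0.027 0.1166
0.024 262 0.038 0.1171
0.03 244 0.035 0.1169
0.036 241 0.038 0.1167
0.042 249 0.056 0.1174
0.048 85 0.056 0.1164
0.054 5 0.034 0.0907
```

View pics/w7.png

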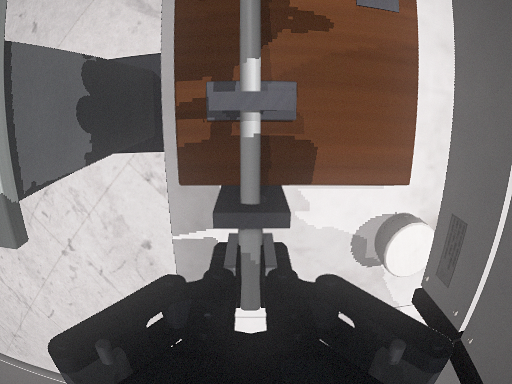

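The bar runs along column 250 through the right eye (row 205) and the lid eye (row 100), with the tab almost against the right lug. I'll push the last bit.

arm_command --rows '[{"rx":0,"ry":0,"rz":0,"tx":0,"ty":0.03,"tz":0,"claw":5},{"rx":0,"ry":0,"rz":0,"tx":0,"ty":0,"tz":0,"claw":5}]'

```text
time: 23.7
tcp_pos: [0.4478, -0.0772, 0.1133]
tcp_rot: [0.0, 0.708, 0.706, -0.001]
wrist_force: [0.8, -6.6, -1.0]
width: 0.0095
grasp_force: 107.7
```

arm_command --rows '[{"rx":0,"ry":0,"rz":0,"tx":0,"ty":0.03,"tz":0,"claw":5},{"rx":0,"ry":0,"rz":0,"tx":0,"ty":0,"tz":0,"claw":5}]'

```text
time: 23.9
tcp_pos: [0.4477, -0.0771, 0.1133]
tcp_rot: [0.001, 0.708, 0.706, -0.001]
wrist_force: [0.9, -8.8, -1.6]
width: 0.0094
grasp_force: 107.7
```

arm_command --rows '[{"rx":0,"ry":0,"rz":0,"tx":0,"ty":0,"tz":0,"claw":45},{"rx":0,"ry":0,"rz":0,"tx":0,"ty":0,"tz":0,"claw":70},{"rx":0,"ry":0,"rz":0,"tx":0,"ty":0,"tz":0,"claw":70},{"rx":0,"ry":0,"rz":0,"tx":0,"ty":0,"tz":0,"claw":70},{"rx":0,"ry":0,"rz":0,"tx":0,"ty":0,"tz":0,"claw":70}]'

```text
time: 24.4
tcp_pos: [0.4478, -0.0751, 0.1133]
tcp_rot: [-0.0, 0.707, 0.707, 0.0]
wrist_force: [-0.2, 0.5, -0.8]
width: 0.0701
grasp_force: 0.0
```

arm_command --rows '[{"rx":0,"ry":0,"rz":0,"tx":0,"ty":0,"tz":0.5,"claw":70},{"rx":0,"ry":0,"rz":0,"tx":0,"ty":0,"tz":1,"claw":70},{"rx":0,"ry":0,"rz":0,"tx":0,"ty":0,"tz":1,"claw":70},{"rx":0,"ry":0,"rz":0,"tx":0,"ty":0,"tz":1,"claw":70},{"rx":0,"ry":0,"rz":0,"tx":0,"ty":0,"tz":1,"claw":70}]'

```text
time: 24.9
tcp_pos: [0.4476, -0.0751, 0.2267]
tcp_rot: [-0.0, 0.707, 0.707, 0.0]
wrist_force: [0.0, -0.0, -0.2]
width: 0.07
grasp_force: 0.0
```

arm_command --rows '[{"rx":0,"ry":0,"rz":0,"tx":0,"ty":-0.8,"tz":1,"claw":70},{"rx":0,"ry":0,"rz":0,"tx":0,"ty":-0.8,"tz":1,"claw":70},{"rx":0,"ry":0,"rz":0,"tx":0,"ty":-0.8,"tz":1,"claw":70},{"rx":0,"ry":0,"rz":0,"tx":0,"ty":-0.8,"tz":0,"claw":70},{"rx":0,"ry":0,"rz":0,"tx":0,"ty":0,"tz":0,"claw":70}]'

```text
time: 25.4
tcp_pos: [0.4477, -0.158, 0.3012]
tcp_rot: [0.001, 0.709, 0.705, -0.0]
wrist_force: [-0.6, 1.1, 0.1]
width: 0.0702
grasp_force: 0.0
```

```bash
python3 - <<'E'
from h import *
from rig import bot
c=wrist(bot,"w8");t=bot.read_camera("side");s=t["img"][150:310,200:350,::-1]
a=cv2.resize(s,(400,427),interpolation=cv2.INTER_CUBIC);b=cv2.resize(c["img"][0:300,100:400,::-1],(400,400))
o=np.zeros((427,800,3),np.uint8);o[:,:400]=a;o[:400,400:]=b;cv2.imwrite("pics/fin.png",o);print(c["tcp"])
E
```

```text
[ 0.44766054 -0.15796019  0.30120811]
```

View pics/fin.png

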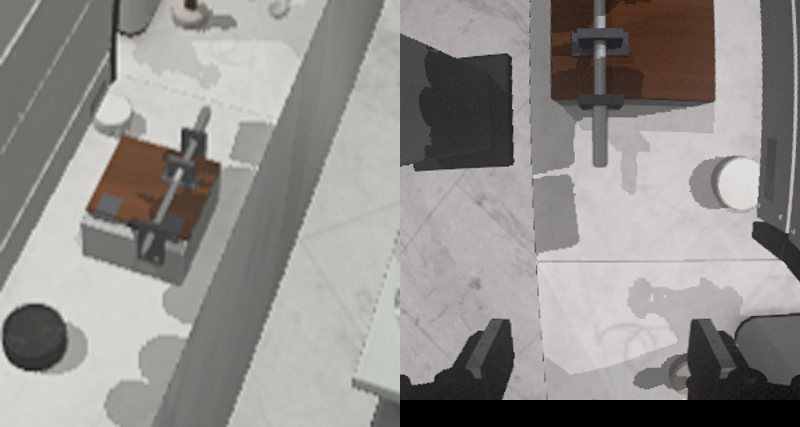

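The bar passes through all three eyes, with its tab against the right lug at (600,105) in the right panel. The lid is shut and the gripper is clear.

```bash
python3 -c "
from rig import bot
print(bot.finish_job())"
```

```text
the job is handed in; nothing more can be done
None
```

The job is handed in: the bean tin stands upright in the locker, the lid is shut, the locking bar is through all three eyes with its tab against the right eye, and the robot is clear (about 25 s used; no verdict came back).

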